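# Press the refilled stapler shut

## Task

Three staplers stand side by side on the worktop; the low one has just been refilled and its rounded top still stands open. Push that top gently down with the fingertips until it is closed over its base, then draw back. Do not lift the stapler or shove it out of its place, and do not touch the tall stapler, the electric stapler or the small things in front of them.

Things in the scene. Friction and masses are not known exactly. Their poses are not given: they have to be found in the camera images.
- stapler_grey: the low desk stapler: black base plate 180 long, 42 wide, 14 mm high at its front, with a rounded top 33 mm wide hinged near the back end; 72 mm high overall when closed; loose on the worktop, about 0.4 kg. Its origin is on the worktop under the middle of the base; its own +y axis points along its length from the hinge end to the front (jaw) end, which faces roughly toward the robot; z is up.
- press_spot (a point): a point on the upper surface of the low stapler's top, on its centre line, 35 mm behind its front tip; it swings with the top. With the top closed it lies 55 mm ahead (+y) of the stapler's origin and 56 mm above the worktop. The upper surface falls about 0.3 mm per mm toward the front when closed.
- stapler_hinge (a point): the hinge axis of the low stapler's top, on its centre line: 74 mm behind (-y of) the stapler's origin and 33 mm above the worktop; the axis lies level across the stapler.
- stapler_grey_top (a joint): angle of the low stapler's top in rad: negative is open (at most -0.436; the episode starts between -0.42 and -0.28, front tip 45 to 70 mm above its closed height), 0 is closed at rest, +0.105 is the stop fully down. A stiff friction hinge: it stays at any angle where it is left; about 2 to 4 N straight down on press_spot moves it.
- stapler_long: the tall heavy stapler, closed, 243 x 56 x 137 mm; origin on the worktop under its middle, its length along its own y. Bystander.
- stapler_electric: the electric stapler, a black upright block 154 x 79 x 108 mm; origin on the worktop under its middle, its length along its own x. Bystander.
- staples_b: flat card box of staples, 51 x 75 x 24 mm; origin under its middle. Bystander.
- staple_remover: jaw staple remover, 29 x 55 x 28 mm; origin under its middle. Bystander.
- clip_big: binder clip lying on its side, 57 x 41 x 17 mm; origin under its middle. Bystander.
- usb_stick: memory stick, 17 x 58 x 8 mm; origin under its middle. Bystander.

How it is judged:
By the outcome, as a careful person would: the job done as asked, in the order asked, and still so for the second after the job is handed in, with the robot touching nothing.
It also fails if it takes over 29 s, if anything falls off the work surface, if the arm or the gripper's body presses on something with over 40 N, if the wrist force passes 120 N, or if a joint passes its speed limit or range.

## Robot

A 6-joint arm with a two-finger parallel gripper is mounted at the origin on a cart in front of the work surface, level with it; the furniture and walls round the work are solid. World frame = base frame: x ahead of the robot, y to its left, z up, the work surface at z = 0. Lengths are in m, angles in degrees, forces in N, time in s.
With the tool pointing down it reaches from about 0.375 to 0.9 m from the base axis. Payload 3.1 kg.
Tool frame: the origin (TCP) lies between the finger pads; the fingertips stand 11 mm ahead of it and the grasp point (between the pads) lies 8 mm behind it; x points along the fingers, y is the direction in which the jaws open and shut, and the axes are right-handed (so a half turn about x gives the same grasp; the last joint's range is limited). The gripper opens to 87 mm and grips with 3 to 60 N. Pads are 19 mm wide; open, the fingers measure 117 mm over their backs; the gripper's body (75 mm by 190 mm) begins 51 mm behind the grasp point.
Start: joints at [-79.154, 30.224, 82.088, -0, 67.689, -10.227], TCP at [0.225, -0.583, 0.234] pointing down, gripper open.
Joint ranges: [-176.69, 176.69], [-43.24, 126.21], [12.49, 139.97], [-82, 262], [0, 151.66], [-163.58, 163.58]. Speed limits (degrees/s): [159.86, 159.86, 180, 180, 180, 180].

## Interface

Orientations are given as a 3x3 rotation matrix whose columns are the frame's x, y, z axes.
In Python, from rig import bot gives the robot as it stands.
- The arm moves only by the shell command python3 -m inch 'ROWS' [OPENING]. ROWS is a JSON object of lists of equal length, an entry for each row: "dp": the shift along the tool's x, y, z in mm, a list of three; "yaw": the turn about the tool's x in degrees. In form: {"dp": [[tx, ty, tz], ...], "yaw": [yaw, ...]}. A call has 1 to 20 rows; each row shifts and turns the commanded pose from where the row before left it, along the tool's axes as they then stand; what a row does not reach is not made up. A row lasts 1/12 s, in which the tool goes at most 41.7 mm and 7.16 degrees, less where a joint would pass 70% of its speed; a pose out of reach is approached as far as the arm can. A call is refused whole if a number of a shift passes 41.7 or a number of a turn 7.16, either way. A call with a gripper value outside its range is refused whole. OPENING is the finger opening in mm, from 0 to 87, set as the call begins (- or left out, the last holds). The fingers move at their own pace and stop on an object; the grip force is fixed at half the most. Time passes only in rows, so rows that do not move let the fingers close. It gives the time, the measured TCP pose, the force and the opening at its end, in the units of the state.
- bot.read_state(): the state, without advancing time (a new reading comes with each control period).
- bot.capture(name): name is "scene" or "top" or "wrist"; returns a dict with "color" (384x512x3 uint8, red, green, blue), "intrinsics" (3x3 intrinsics, pixels), "pose" (4x4, takes a point from camera to world coordinates). Camera axes: x right, y down, z forward; pixel columns grow to the right and rows downward; lengths in m; the calibration is good to about 2 mm. A picture is of the moment at which its call begins. There is no depth.
- bot.hand_in(): hands the job in, once; it reports no verdict.
The state is a dict: "time_s": time; "joint_positions": joint angles; "qvel": joint speeds; "tau": joint torques, N m; "position": TCP position; "tcp_rot": TCP orientation; "force": force on the tool from outside, world axes, zero at the start; "moment": the same for the moment, N m; "opening": opening from 0.0 (shut) to 1.0 (fully open).
Only numpy, scipy, OpenCV 4.12 (cv2) and the standard library are available. Lean on these libraries where they do the work, as an engineer would, in place of code of your own. Each camera call takes 0.05 s, during which the arm holds its last target.

## Working session

There is one attempt and no reset: what is moved stays moved. The work goes in short steps, Python scripts to look and compute and a shell command to move; the robot and the scene stay as the last step left them, time stands still between calls to the robot, and variables do not carry over. Pictures are saved under pics/ and viewed, and the job is handed in when it is done.

```bash
mkdir -p pics; ls; python3 - <<'E'
from rig import bot
import cv2,json,numpy as np
s=bot.read_state();print(s)
for n in("scene","top","wrist"):
    c=bot.capture(n);cv2.imwrite(f"pics/{n}0.png",c["color"][:,:,::-1])
    np.savez(f"pics/{n}0.npz",K=c["intrinsics"],T=c["pose"],im=c["color"])
    print(n,np.round(c["intrinsics"],1).tolist(),np.round(c["pose"],3).tolist())
E
```

```text
pics
{'time_s': 0.0, 'joint_positions': array([-7.91529497e+01,  3.02779771e+01,  8.21562399e+01,  2.44342078e-04,
        6.76898135e+01, -1.02273683e+01]), 'qvel': array([ 0.01195403, -0.04690106, -0.01392773,  0.05393186,  0.05792175,
       -0.00756596]), 'tau': array([-3.25058609e-04, -4.40040457e+01, -1.76592833e+01,  6.32218458e-02,
        5.83173323e-02, -1.79068857e-04]), 'position': array([ 0.22462963, -0.58247651,  0.23258304]), 'tcp_rot': array([[-4.03502688e-04,  3.59578283e-01, -9.33114835e-01],
       [ 2.12680350e-03, -9.33112492e-01, -3.59578300e-01],
       [-9.99997657e-01, -2.12964271e-03, -3.88238952e-04]]), 'force': array([0.03626817, 0.02368118, 0.25552451]), 'moment': array([-0.01463382, -0.0077428 , -0.00674078]), 'opening': 0.997156806575658}
scene [[386.1, 0.0, 266.5], [0.0, 386.1, 194.6], [0.0, 0.0, 1.0]] [[-0.494, -0.46, 0.738, -0.223], [-0.869, 0.26, -0.42, 0.43], [0.002, -0.849, -0.528, 0.586], [0.0, 0.0, 0.0, 1.0]]
top [[454.6, 0.0, 260.7], [0.0, 454.6, 194.7], [0.0, 0.0, 1.0]] [[-0.001, -0.993, 0.115, 0.393], [-1.0, 0.002, 0.005, 0.004], [-0.005, -0.115, -0.993, 1.083], [0.0, 0.0, 0.0, 1.0]]
wrist [[285.8, 0.0, 261.8], [0.0, 285.8, 193.9], [0.0, 0.0, 1.0]] [[0.361, -0.9, -0.245, 0.291], [-0.933, -0.348, -0.094, -0.557], [-0.001, 0.262, -0.965, 0.384], [0.0, 0.0, 0.0, 1.0]]
```

View pics/scene0.png

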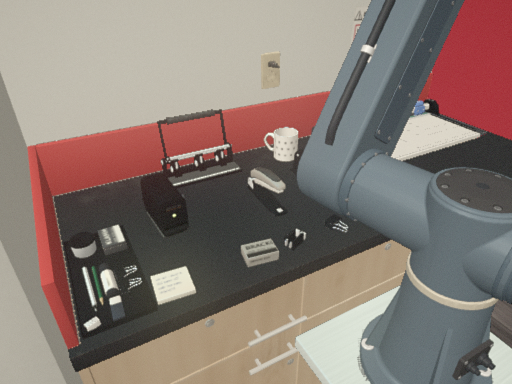

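View pics/top0.png

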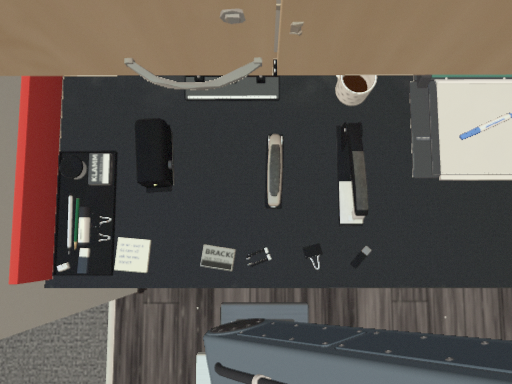

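```bash
python3 - <<'E'
import cv2
a=cv2.imread("pics/top0.png");b=cv2.imread("pics/scene0.png")
E
```

```text
(no output)
```

The low grey stapler is at about (275,170) in the top view, with the electric stapler at (153,153) to its left and the tall one at (355,170) to its right. I'll enlarge both views.

```bash
python3 - <<'E'
import cv2
a=cv2.imread("pics/top0.png");b=cv2.imread("pics/scene0.png")
def g(i,x,y,w,h,k,n):
    c=cv2.resize(i[y:y+h,x:x+w],None,fx=k,fy=k,interpolation=cv2.INTER_CUBIC)
    c=cv2.convertScaleAbs(c,alpha=1.8,beta=20)
    for u in range(x,x+w,10): cv2.putText(c,str(u),((u-x)*k,8),0,.3,(0,255,255)); cv2.line(c,((u-x)*k,10),((u-x)*k,14),(0,255,255))
    for v in range(y,y+h,10): cv2.putText(c,str(v),(0,(v-y)*k+3),0,.3,(0,255,255)); cv2.line(c,(20,(v-y)*k),(26,(v-y)*k),(0,255,255))
    cv2.imwrite(n,c)
g(a,235,125,80,95,6,"pics/topc.png");g(b,230,150,80,75,8,"pics/scenec.png")
E
```

```text
(no output)
```

View pics/topc.png

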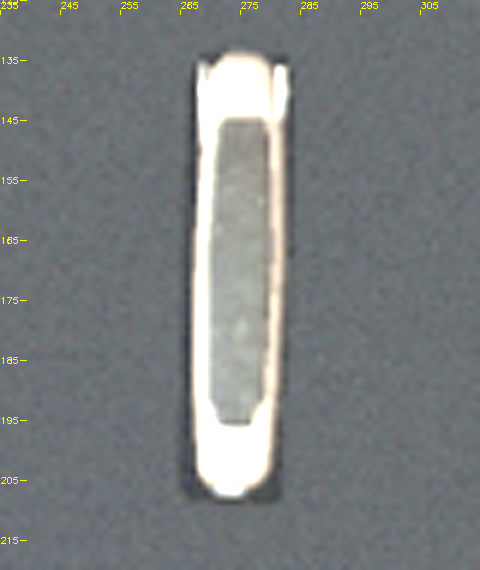

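View pics/scenec.png

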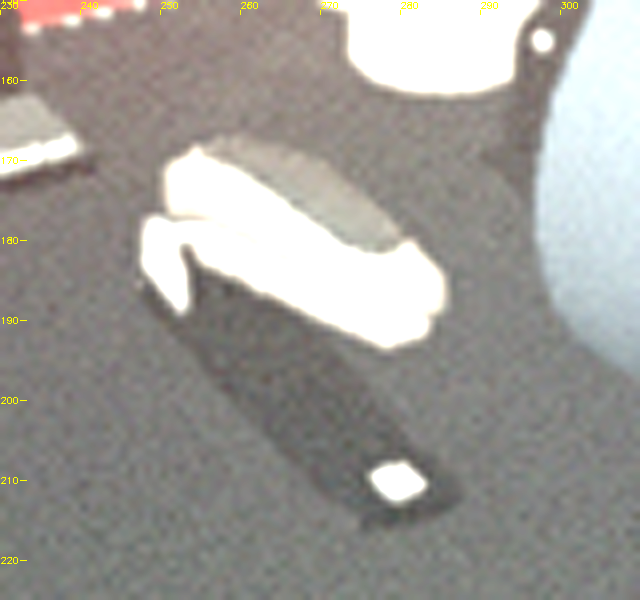

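```bash
cat > h.py <<'E'
import numpy as np
def load(n): d=np.load(f"pics/{n}.npz");return d["K"],d["T"]
def ray(n,uv,z):
    K,T=load(n);d=T[:3,:3]@np.linalg.inv(K)@np.array([*uv,1.]);return T[:3,3]+d*(z-T[2,3])/d[2]
def proj(n,p):
    K,T=load(n);q=K@(T[:3,:3].T@(np.asarray(p)-T[:3,3]));return q[:2]/q[2]
E
python3 - <<'E'
from h import *
from scipy.optimize import least_squares
a=ray("top0",(265.7,208.5),.007);b=ray("top0",(281.7,208.5),.007);print(a,b,(a+b)/2)
print("scene front",ray("scene0",(274.5,215.5),0),ray("scene0",(286.5,211.5),.007))
def W(q,p):
    x,y,t=q[:3];ca,sa=np.cos(t),np.sin(t) # t: yaw of stapler +y dir = (-sin,cos)
    return np.array([x+ca*p[0]-sa*p[1],y+sa*p[0]+ca*p[1],p[2]])
def top(p,th): # rotate about hinge; th neg = open(up)
    r=np.array([p[1]+.074,p[2]-.033]);c,s=np.cos(-th),np.sin(-th)
    return np.array([p[0],-.074+c*r[0]-s*r[1],.033+s*r[0]+c*r[1]])
# stapler +y ~ -x world -> yaw ~ +90deg ; +x local = world +y(left)
# points: local -> observations
obs=[("top0",(.021,.09,.007),(265.7,208.5),0),("top0",(-.021,.09,.007),(281.7,208.5),0),
("scene0",(.021,.09,.0),(274.5,215.5),0),("scene0",(-.021,.09,.007),(286.5,211.5),0),
("top0",(.0,.090,.040),(272.,207.5),1),("scene0",(0,.09,.035),(284.5,189),1)]
def f(q):
    r=[]
    for n,p,uv,t in obs:
        p=top(np.array(p),q[3]) if t else np.array(p)
        r+=list((proj(n,W(q,p))-uv)/(3 if t else 1))
    # rear centre
    r.append((proj("top0",W(q,(0,-.074,.05)))[0]-275.3))
    return r
s=least_squares(f,[.55,-.03,np.pi/2,-.35]);q=s.x
print(q,np.degrees(q[2:]),np.round(s.fun,1))
for nm,th in(("open",q[3]),("closed",0),("stop",.105)): print(nm,W(q,top(np.array([0,.055,.056]),th)))
print("hinge",W(q,(0,-.074,.033)),"tip",W(q,top(np.array([0,.09,.04]),q[3])))
for p in [(0,-.09,0.01),(0,.055,.056)]:
  for n in("top0","scene0"): print(p,n,proj(n,W(q,top(np.array(p),q[3]) if p[1]>0 else p)))
E
```

```text
[ 0.48385273 -0.00284049  0.007     ] [ 0.48378924 -0.04080139  0.007     ] [ 0.48382098 -0.02182094  0.007     ]
scene front [ 0.49352082 -0.00254703  0.        ] [ 0.48521569 -0.03446985  0.007     ]
[ 0.57520805 -0.02289063  1.53947727 -0.22278807] [ 88.20555013 -12.76481608] [-1.6 -0.9  0.1 -0.3  0.3  1.8  2.2 -0.6  0.6 -1.6 -1.   0.8 -0. ]
open [ 0.52850101 -0.02142733  0.08393406]
closed [ 0.52023502 -0.02116836  0.056     ]
stop [ 0.51853575 -0.02111513  0.0423532 ]
hinge [ 0.64917176 -0.02520786  0.033     ] tip [ 0.49084931 -0.02024773  0.07606274]
(0, -0.09, 0.01) top0 [274.99949672 133.44125416]
(0, -0.09, 0.01) scene0 [251.89897882 181.74038539]
(0, 0.055, 0.056) top0 [274.24985295 185.46807178]
(0, 0.055, 0.056) scene0 [274.31907475 180.41270757]
```

```bash
python3 -m inch '{"dp":[[0,0,0],[0,0,0],[0,0,0]],"yaw":[7,7,7]}' 0; python3 -m inch '{"dp":[[0,-10,-5],[0,-20,-10],[0,-30,-16],[0,-30,-16],[0,-30,-16],[0,-30,-16],[0,-30,-16],[0,-30,-16],[0,-30,-16],[0,-30,-16],[0,-30,-16],[0,-30,-16],[0,-30,-16],[0,-30,-16],[0,-30,-16],[0,-30,-16],[0,-30,-16],[0,-30,-16],[0,-20,-16],[0,-10,-14]],"yaw":[0,0,0,0,0,0,0,0,0,0,0,0,0,0,0,0,0,0,0,0]}'
```

```text
time_s: 0.4
position: [0.2247, -0.5829, 0.2331]
tcp_rot: [[-0.0, -0.005, -1.0], [0.001, -1.0, 0.005], [-1.0, -0.001, 0.0]]
force: [0.2, 0.9, -0.1]
opening: 0.85
time_s: 2.07
position: [0.5246, -0.039, 0.2334]
tcp_rot: [[-0.001, 0.008, -1.0], [0.001, -1.0, -0.008], [-1.0, -0.001, 0.001]]
force: [0.3, -1.3, 0.3]
opening: 0.011
```

```bash
python3 -m inch '{"dp":[[0,0,0],[0,0,0],[0,0,0]],"yaw":[0,0,0]}'; python3 - <<'E'
from rig import bot
import cv2,numpy as np
for n in("scene","wrist","top"):
    c=bot.capture(n);im=c["color"][:,:,::-1]
    cv2.imwrite(f"pics/{n}1.png",im if n!="wrist" else cv2.resize(im,None,fx=1.5,fy=1.5))
    np.savez(f"pics/{n}1.npz",K=c["intrinsics"],T=c["pose"],im=c["color"])
E
```

```text
time_s: 2.32
position: [0.5238, -0.0427, 0.2333]
tcp_rot: [[-0.002, 0.003, -1.0], [0.0, -1.0, -0.003], [-1.0, -0.0, 0.002]]
force: [0.2, -0.2, 0.3]
opening: 0.005
```

View pics/wrist1.png

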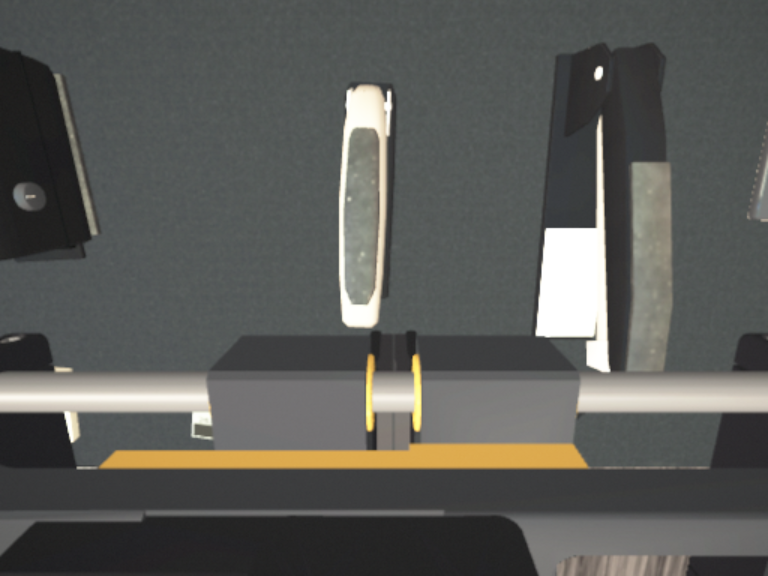

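View pics/scene1.png

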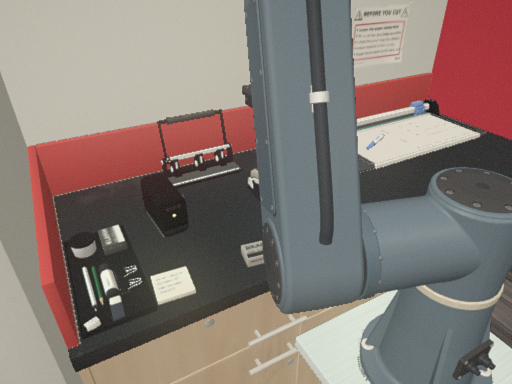

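The wrist view shows the stapler's top clear ahead of the closed fingers, with its front tip at (361,326) in the 1.5x picture. The arm blocks it in the scene view. I'll triangulate from wrist and top.

```bash
python3 - <<'E'
from h import *
def tri(obs):
    A=np.zeros((3,3));b=np.zeros(3)
    for n,uv in obs:
        K,T=load(n);d=T[:3,:3]@np.linalg.inv(K)@np.array([*uv,1.]);d/=np.linalg.norm(d);P=np.eye(3)-np.outer(d,d);A+=P;b+=P@T[:3,3]
    p=np.linalg.solve(A,b);return p,[np.round(proj(n,p)-uv,1) for n,uv in obs]
print("tip",tri([("top0",(272.5,207.5)),("wrist1",(360.5/1.5,326/1.5))]))
print("tip3",tri([("top0",(272.5,207.5)),("scene0",(284,188)),("wrist1",(360.5/1.5,326/1.5))]))
print("inlay rear",tri([("top0",(274.7,145)),("wrist1",(364/1.5,128/1.5))]))
print("inlay front",tri([("top0",(273.7,195.5)),("wrist1",(360/1.5,304/1.5))]))
print("inlay front3",tri([("top0",(273.7,195.5)),("wrist1",(360/1.5,304/1.5)),("scene0",(277,181.5))]))
print("hinge lateral",ray("wrist1",(369/1.5,90/1.5),.05),ray("top0",(275.,138),.05))
E
```

```text
tip (array([ 0.48083263, -0.01794947,  0.06814853]), [array([0.1, 0. ]), array([-0.2, -0. ])])
tip3 (array([ 0.48244163, -0.01962759,  0.08341368]), [array([ 1. , -1.3]), array([-1. ,  0.7]), array([0.3, 3.3])])
inlay rear (array([ 0.62685499, -0.02297264,  0.05551135]), [array([-0.3, -0.2]), array([0.6, 0.5])])
inlay front (array([ 0.50544623, -0.01990125,  0.09007515]), [array([-0., -0.]), array([0.1, 0. ])])
inlay front3 (array([ 0.50632142, -0.01895138,  0.09227335]), [array([-0.4, -0.5]), array([-1. , -0.2]), array([0.9, 0.1])])
hinge lateral [ 0.65341383 -0.02592601  0.05      ] [ 0.64419268 -0.02455006  0.05      ]
```

```bash
python3 -m inch '{"dp":[[0,-6,-1],[0,-8,0],[0,-8,0],[10,0,0],[15,0,0],[15,0,0],[15,0,0],[15,0,0],[15,0,0],[10,0,0],[0,0,0],[0,0,0]],"yaw":[0,0,0,0,0,0,0,0,0,0,0,0]}'; python3 - <<'E'
from rig import bot
import cv2,numpy as np
for n in("wrist","top"):
    c=bot.capture(n);im=c["color"][:,:,::-1]
    cv2.imwrite(f"pics/{n}2.png",cv2.resize(im,None,fx=1.5,fy=1.5))
    np.savez(f"pics/{n}2.npz",K=c["intrinsics"],T=c["pose"],im=c["color"])
E
```

```text
time_s: 3.47
position: [0.5256, -0.0206, 0.1379]
tcp_rot: [[-0.002, 0.002, -1.0], [0.0, -1.0, -0.002], [-1.0, -0.0, 0.002]]
force: [0.2, -1.1, -0.7]
opening: 0.004
```

View pics/wrist2.png

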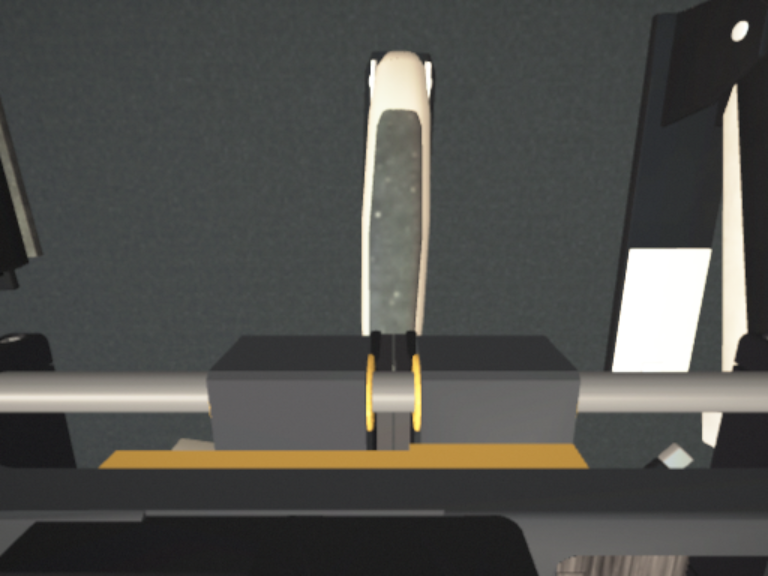

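The fingers are centred over the top, with the finger gap at u≈393 and the inlay centre at about 395. Now a slow descent, watching the force.

```bash
python3 -m inch '{"dp":[[6,0,0],[6,0,0],[6,0,0],[4,0,0],[2,0,0],[0,0,0]],"yaw":[0,0,0,0,0,0]}';  python3 -m inch '{"dp":[[2,0,0],[2,0,0],[2,0,0.5],[2,0,0.5],[2,0,0.5],[0,0,0]],"yaw":[0,0,0,0,0,0]}'
```

```text
time_s: 4.07
position: [0.5256, -0.0207, 0.1139]
tcp_rot: [[-0.001, 0.001, -1.0], [0.0, -1.0, -0.001], [-1.0, -0.0, 0.001]]
force: [-0.2, 0.3, 0.1]
opening: 0.004
time_s: 4.57
position: [0.5244, -0.0208, 0.1043]
tcp_rot: [[-0.0, 0.001, -1.0], [-0.0, -1.0, -0.001], [-1.0, 0.0, 0.0]]
force: [-0.5, 0.2, 0.8]
opening: 0.003
```

```bash
python3 -m inch '{"dp":[[2,0,0.4],[2,0,0.4],[2,0,0.4],[2,0,0.4],[2,0,0.4]],"yaw":[0,0,0,0,0]}';  python3 -m inch '{"dp":[[2,0,0.4],[2,0,0.4],[2,0,0.3],[2,0,0.3],[2,0,0.2]],"yaw":[0,0,0,0,0]}'; python3 - <<'E'
from rig import bot
import cv2,numpy as np
for n in("wrist","top"):
    c=bot.capture(n);im=c["color"][:,:,::-1]
    cv2.imwrite(f"pics/{n}3.png",cv2.resize(im,None,fx=1.5,fy=1.5))
    np.savez(f"pics/{n}3.npz",K=c["intrinsics"],T=c["pose"],im=c["color"])
E
```

```text
time_s: 4.98
position: [0.5217, -0.0205, 0.0943]
tcp_rot: [[-0.002, 0.001, -1.0], [0.0, -1.0, -0.001], [-1.0, -0.0, 0.002]]
force: [-2.4, 0.4, 3.2]
opening: 0.006
time_s: 5.4
position: [0.5204, -0.0206, 0.0842]
tcp_rot: [[-0.001, 0.001, -1.0], [0.0, -1.0, -0.001], [-1.0, -0.0, 0.001]]
force: [-3.3, 0.9, 3.2]
opening: 0.006
```

View pics/wrist3.png

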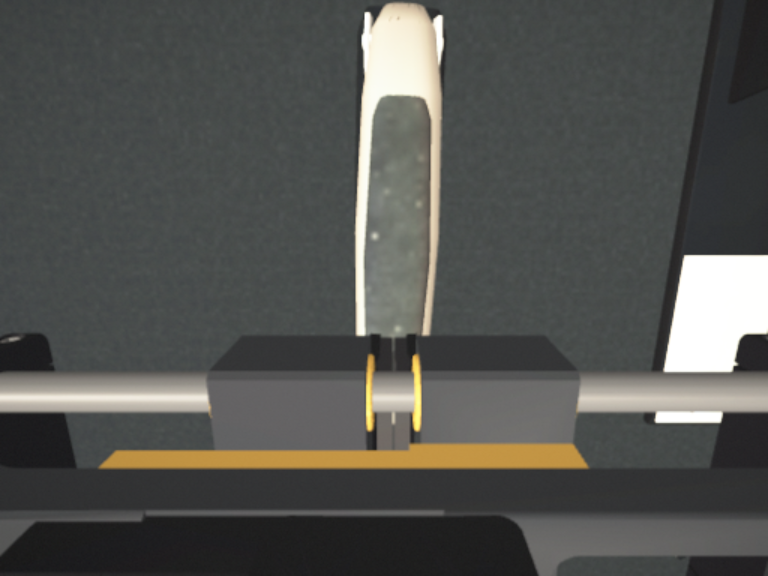

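Contact is made at about 3 N. The 3 N sideways force means my x travel lags the arc, so I'll move toward the front faster.

```bash
python3 -m inch '{"dp":[[1,0,1],[2,0,1.2],[2,0,1]],"yaw":[0,0,0]}';  python3 -m inch '{"dp":[[2,0,1],[2,0,0.9],[2,0,0.9]],"yaw":[0,0,0]}'; python3 -m inch '{"dp":[[2,0,0.9],[2,0,0.8],[1.5,0,0.6],[0,0,0]],"yaw":[0,0,0,0]}'; python3 - <<'E'
from rig import bot
import cv2,numpy as np
for n in("wrist","top"):
    c=bot.capture(n);im=c["color"][:,:,::-1]
    cv2.imwrite(f"pics/{n}4.png",cv2.resize(im,None,fx=1.5,fy=1.5))
    np.savez(f"pics/{n}4.npz",K=c["intrinsics"],T=c["pose"],im=c["color"])
E
```

```text
time_s: 5.75
position: [0.5192, -0.0211, 0.0798]
tcp_rot: [[0.004, 0.001, -1.0], [-0.001, -1.0, -0.001], [-1.0, 0.001, -0.004]]
force: [-0.4, 1.2, 3.3]
opening: 0.006
time_s: 6.0
position: [0.5161, -0.0211, 0.0736]
tcp_rot: [[0.003, 0.001, -1.0], [-0.001, -1.0, -0.001], [-1.0, 0.001, -0.003]]
force: [1.2, 0.4, 2.7]
opening: 0.006
time_s: 6.33
position: [0.5122, -0.0207, 0.0677]
tcp_rot: [[-0.001, 0.001, -1.0], [0.0, -1.0, -0.001], [-1.0, -0.0, 0.001]]
force: [0.4, 0.7, 1.1]
opening: 0.004
```

View pics/wrist4.png

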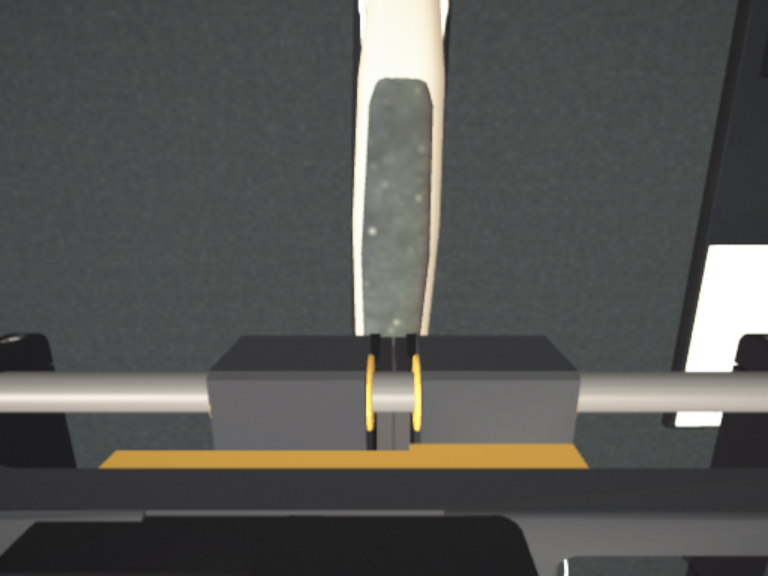

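View pics/top4.png

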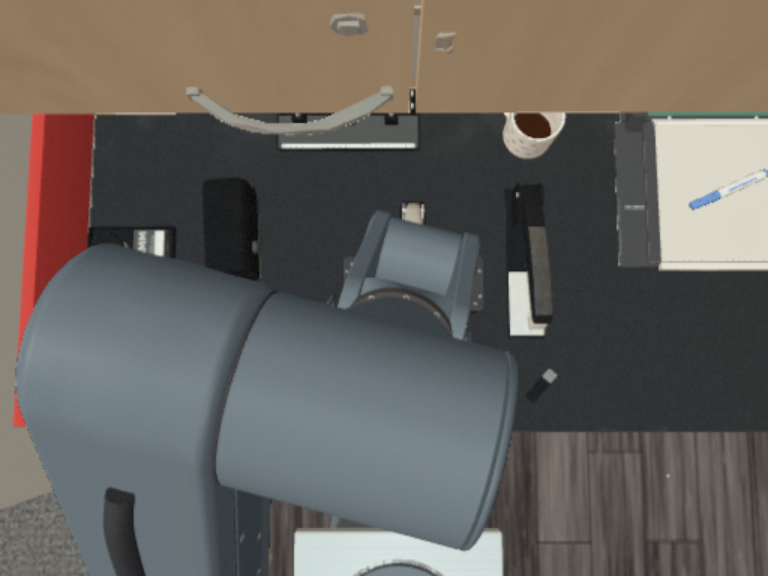

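```bash
python3 -m inch '{"dp":[[1,0,0.3],[1,0,0.3],[0,0,0]],"yaw":[0,0,0]}'; python3 -m inch '{"dp":[[-1,0,0],[-3,0,0],[-8,0,0],[-15,0,0],[-25,0,0],[-25,0,0],[-25,0,0],[-25,0,0],[-15,0,0],[-10,0,5],[0,0,15],[0,0,25],[0,0,30],[0,0,25],[0,0,10],[0,0,0],[0,0,0],[0,0,0]],"yaw":[0,0,0,0,0,0,0,0,0,0,0,0,0,0,0,0,0,0]}'; python3 - <<'E'
from rig import bot
import cv2,numpy as np
for n in("wrist","top","scene"):
    c=bot.capture(n);im=c["color"][:,:,::-1]
    cv2.imwrite(f"pics/{n}5.png",cv2.resize(im,None,fx=1.5,fy=1.5))
    np.savez(f"pics/{n}5.npz",K=c["intrinsics"],T=c["pose"],im=c["color"])
E
```

```text
time_s: 6.68
position: [0.5118, -0.0208, 0.0659]
tcp_rot: [[-0.0, 0.001, -1.0], [0.0, -1.0, -0.001], [-1.0, -0.0, 0.0]]
force: [0.5, 1.2, 2.0]
opening: 0.004
time_s: 8.18
position: [0.4041, -0.0216, 0.2185]
tcp_rot: [[0.003, 0.001, -1.0], [-0.001, -1.0, -0.001], [-1.0, 0.001, -0.003]]
force: [0.0, 0.5, -0.5]
opening: 0.004
```

View pics/wrist5.png

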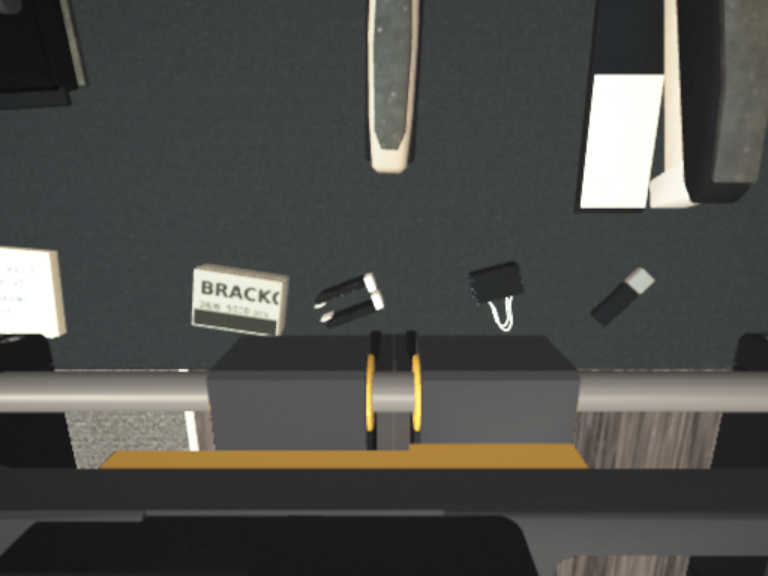

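View pics/scene5.png

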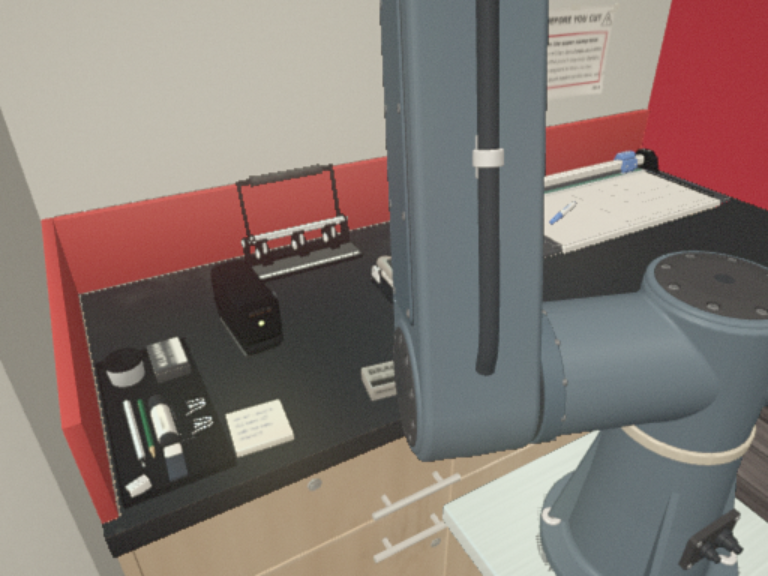

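```bash
python3 -m inch '{"dp":[[-5,10,0],[-5,20,0],[-5,28,6],[0,28,6],[0,28,6],[0,28,6],[0,28,8],[0,28,8],[0,28,8],[0,28,8],[0,28,8],[0,28,8],[0,28,8],[0,28,8],[0,28,8],[0,28,8],[0,20,8],[0,10,6],[0,0,0],[0,0,0]],"yaw":[0,0,0,0,0,0,0,0,0,0,0,0,0,0,0,0,0,0,0,0]}'; python3 - <<'E'
from rig import bot
import cv2,numpy as np
def g(i,x,y,w,h,k,n):
    c=cv2.resize(i[y:y+h,x:x+w],None,fx=k,fy=k,interpolation=cv2.INTER_CUBIC)
    c=cv2.convertScaleAbs(c,alpha=1.8,beta=20)
    for u in range(x,x+w,10): cv2.putText(c,str(u),((u-x)*k,8),0,.3,(0,255,255)); cv2.line(c,((u-x)*k,10),((u-x)*k,14),(0,255,255))
    for v in range(y,y+h,10): cv2.putText(c,str(v),(0,(v-y)*k+3),0,.3,(0,255,255)); cv2.line(c,(20,(v-y)*k),(26,(v-y)*k),(0,255,255))
    cv2.imwrite(n,c)
for n in("top","scene"):
    c=bot.capture(n);im=c["color"][:,:,::-1]
    cv2.imwrite(f"pics/{n}6.png",im)
    np.savez(f"pics/{n}6.npz",K=c["intrinsics"],T=c["pose"],im=c["color"])
    if n=="top": g(im,235,125,80,95,6,"pics/topc6.png")
    else: g(im,230,150,80,75,8,"pics/scenec6.png")
E
```

```text
time_s: 10.0
position: [0.2841, -0.4727, 0.2327]
tcp_rot: [[-0.0, 0.0, -1.0], [0.002, -1.0, -0.0], [-1.0, -0.002, 0.0]]
force: [0.0, 0.9, 0.4]
opening: 0.007
```

View pics/topc6.png

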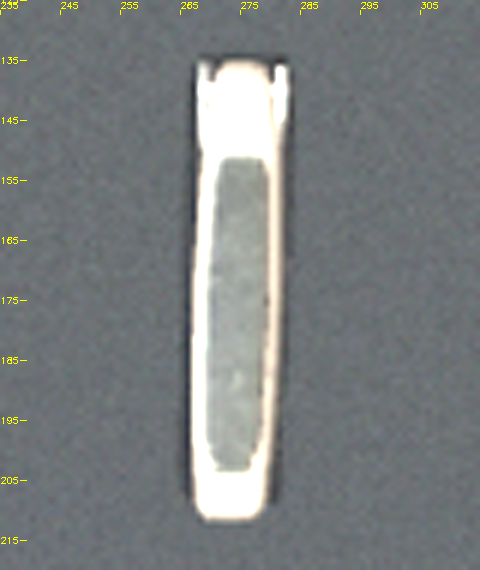

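View pics/scenec6.png

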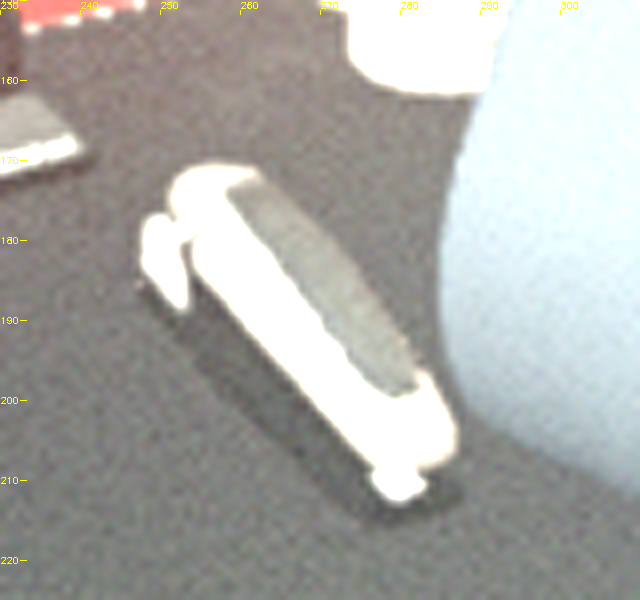

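View pics/top6.png

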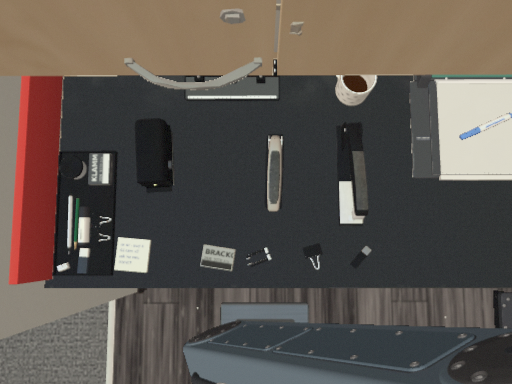

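```bash
python3 - <<'E'
from h import *
def tri(obs):
    A=np.zeros((3,3));b=np.zeros(3)
    for n,uv in obs:
        K,T=load(n);d=T[:3,:3]@np.linalg.inv(K)@np.array([*uv,1.]);d/=np.linalg.norm(d);P=np.eye(3)-np.outer(d,d);A+=P;b+=P@T[:3,3]
    p=np.linalg.solve(A,b);return p,[np.round(proj(n,p)-uv,1) for n,uv in obs]
print("inlay front open",tri([("top0",(273.7,195.5)),("scene0",(277,181.3))]))
print("inlay front closed",tri([("top6",(273.2,203.3)),("scene6",(280.,199))]))
print("tip",tri([("top6",(272.5,211.5)),("scene6",(284.5,208))]))
# anvil height reference & model predictions
o=np.array([.575,-.0225,0]);d=np.array([-1,.03,0])
for th in(-.08,-.04,0,.04,.08):
  c,s=np.cos(-th),np.sin(-th)
  r=[]
  for y,z in((.055,.056),(.09,.0455)):
    a,b=y+.074,z-.033;p=o+d*(-.074+c*a-s*b)+[0,0,.033+s*a+c*b];r+=[np.round(proj("top6",p),1),np.round(proj("scene6",p),1),np.round(p,4)]
  print(th,*r)
E
```

```text
inlay front open (array([ 0.50613096, -0.01826125,  0.09322743]), [array([-0.7, -0.5]), array([0.8, 0. ])])
inlay front closed (array([ 0.49287095, -0.01904445,  0.0468071 ]), [array([-0.3, -0.2]), array([0.3, 0. ])])
tip (array([ 0.4742917 , -0.01940129,  0.02961698]), [array([0.4, 0.3]), array([-0.4, -0. ])])
-0.08 [273.8 189.3] [275.3 187.3] [ 0.5223 -0.0209  0.0662] [273.4 205.4] [282.  196.2] [ 0.4865 -0.0198  0.0586]
-0.04 [273.8 190.1] [275.5 189.2] [ 0.521  -0.0209  0.0611] [273.3 206. ] [282.1 198.5] [ 0.4856 -0.0198  0.052 ]
0 [273.7 190.8] [275.6 191.1] [ 0.52   -0.0208  0.056 ] [273.2 206.6] [282.2 200.8] [ 0.485  -0.0198  0.0455]
0.04 [273.6 191.5] [275.8 192.9] [ 0.5192 -0.0208  0.0508] [273.1 207. ] [282.2 203. ] [ 0.4846 -0.0198  0.0389]
0.08 [273.6 192. ] [275.8 194.7] [ 0.5186 -0.0208  0.0456] [273.1 207.3] [282.1 205.1] [ 0.4845 -0.0198  0.0324]
```

The top is down and the base hasn't moved: the anvil is still at about (279,210) in the scene view, and the hinge ears are unchanged in the top view. The bystanders are where they were. Handing in.

```bash
python3 - <<'E'
from rig import bot
import numpy as np
a=np.load("pics/top0.npz")["im"].astype(int);b=np.load("pics/top6.npz")["im"].astype(int)
d=abs(a-b).max(2)[:285]>60;ys,xs=np.nonzero(d);print(len(xs),xs.min(),xs.max(),ys.min(),ys.max())
print(bot.hand_in())
E
```

```text
206 267 279 134 210
the job is handed in; nothing more can be done
None
```

I pushed the low stapler's top down with the closed fingertips until it sat over its base, then lifted off and moved the arm well clear. The job is handed in, at about 10 s on the robot's clock. No verdict was reported.

**Pressing:** The force readings between steps showed about 3 N down. The sideways force reached about 3.3 N partway, so I moved the fingers faster toward the front, and it dropped to about 0.5 N.

**Last checks:**
- **Top angle:** By triangulation and the final fingertip height, the top is at about +0.01 to +0.025 rad. That is closed or just past it, well short of the stop at +0.105.
- **Stapler position:** Its base, anvil and hinge ears show no visible shift between the first and last pictures.
- **Other objects:** The before-and-after top views differ clearly only on the low stapler's top, so the other staplers and small things have not moved.

**Disagreement:** The tip of the top measured about 10 mm further forward than the position I fitted from the base would put it. The stapler's fitted position along its length is therefore uncertain by 5 to 10 mm. Allowing for that, every angle estimate still came out slightly positive.

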